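# Zero and set the airbrush regulator

### The arm

A 7-joint arm with a two-finger parallel gripper is mounted at the origin on the work surface. World frame = base frame: x ahead of the robot, y to its left, z up, the work surface at z = 0. Lengths are in mm, angles in rad, forces in N, time in s.
With the tool pointing down it reaches from about 400 to 875 mm from the base axis. Payload 19.3 kg.
Tool frame: the origin (TCP) lies on the mounting face of the last link; the fingertips stand 173 mm ahead of it and the grasp point (between the pads) lies 155 mm ahead of it (arm.tip_extent is the x of the fingertips in the tool frame, in mm); x points along the fingers, z is the direction in which the jaws open and shut, and the axes are right-handed (so a half turn about x gives the same grasp; the last joint's range is limited). The gripper opens to 85 mm and grips with 20 to 120 N. Pads are 22 mm wide; open, the fingers measure 114 mm over their backs; the gripper's body (76 mm by 85 mm) begins 54 mm behind the grasp point. The pads swing forward as they close: fully open they stand 13 mm farther back than shut.
Start: joints at [-1.228, 0.521, -0.036, 1.599, 0.021, 1.021, -0.113], TCP at [250.753, 572.488, 404.691] pointing down, gripper open.
Joint ranges: [-2.91, 2.91], [-0.3, 2.13], [-1.5, 1.42], [0.17, 2.43], [-1.26, 4.41], [0.16, 1.93], [-2.52, 2.52]. Speed limits (rad/s): [1.89, 1.89, 2.39, 2.39, 3.01, 3.01, 3.01].

### API

Orientations are given as a rotation vector (axis times angle).
In Python, from rig import arm, grab_frame, models gives the robot as it stands. The module is installed in compiled form; this text tells all that it offers.
- The arm moves only by the shell command python3 -m handwheel 'ROWS' [FORCE]. ROWS is a JSON object of lists of equal length, an entry for each row: "angular": the turn, a rotation vector about the tool's x, y, z in rad, a list of three; "slide": the shift along the tool's x, y, z in mm, a list of three; "jaw": the gripper command: -1 is shut, 1 is fully open, values between are in proportion. A call has 1 to 8 rows; each row is the pose to reach, as a shift and turn from the pose commanded when the call began, along the tool's axes at that moment; what a row does not reach only later rows make up. A row lasts 1/12 s, in which the tool goes at most 41.7 mm and 7.16 degrees, less where a joint would pass 70% of its speed; a pose out of reach is approached as far as the arm can. A call with a gripper value outside its range is refused whole. The fingers move at their own pace and stop on an object; FORCE is the grip in N (left out, the last holds). Time passes only in rows, so rows that repeat a pose let the fingers close. It gives the time, the measured TCP pose, the force and the opening at its end, in the units of the state.
- arm.get_obs(): the state, without advancing time (a new reading comes with each control period).
- grab_frame(name): name is "scene" or "side" or "wrist"; returns a dict with "frame" (480x640x3 uint8, red, green, blue), "intrinsics" (3x3 intrinsics, pixels), "R" (3x3) and "t" (3): a world point X has camera coordinates R X + t; the wrist camera has in their place "T_tool_cam" (4x4, takes a point from camera to tool coordinates, whose origin is the TCP and whose axes are the tool frame's). Camera axes: x right, y down, z forward; pixel columns grow to the right and rows downward; lengths in mm; the calibration is good to about 2 mm. A picture is of the moment at which its call begins: read the wrist's pose just before it. There is no depth.
- arm.finish_job(): hands the job in, once; it reports no verdict.
Trained networks look in a picture, given as the dict that the camera call returned (one of the last four; its "shot" number tells which), for a name from the list of things; names that differ only in an ending like _2 or _b are one class to them, and where a whole thing is asked for, a point or a joint stands for the part that bears it (a point fixed in the world has none). Each returns a list of dicts, best first, with "p" (0 to 1); they miss things now and then, are a little off and sometimes report something else, mostly with a low value. They report only what shows in the picture. A call takes as long as a camera call. They do not tell look-alikes from the thing itself.
- models.boxes_of(picture, query): "point" ([x, y, z] in mm, in the coordinates of the camera as it stood for that picture, good to about 4 mm: the middle of the surface that is visible of it).
- models.masks_of(picture, query): "region" (480x640 bool, what is visible of it).
- models.landmark_of(picture, query): "point" ([x, y, z] in mm, in the coordinates of the camera as it stood for that picture, good to about 4 mm: a listed point, or the origin of a listed thing).
The state is a dict: "time": time; "joint_pos": joint angles; "qvel": joint speeds; "joint_efforts": joint torques, N m; "tcp_pos": TCP position; "eef_rot": TCP orientation; "ft_force": force on the tool from outside, world axes, zero at the start; "moment": the same for the moment, N m; "grip_width": finger opening in mm.
Only numpy, scipy, OpenCV 4.12 (cv2) and the standard library are available. Lean on these libraries where they do the work, as an engineer would, in place of code of your own. Each camera call takes 0.05 s, during which the arm holds its last target.

### The job

Turn the red-barred knob of the airbrush air regulator anticlockwise until you feel it come firmly against its end stop, without forcing it. Then turn it back up until the gauge's black needle points at the red mark, and let go. Touch neither the gauge nor its red mark, and leave the miniatures, bottles and cup standing where they are.

Things in the scene. Friction and masses are not known exactly. Their poses are not given: they have to be found in the camera images.
- knob_grip (a point): Grip point of the regulator knob: black disc 72 mm across with a red grip bar 70 mm long, 16 wide, 38 high, white line near one end. On the turning axis, 15 mm below the bar's top, 23 mm above the disc. z = turning axis, out of the knob, leaning 20 degrees from vertical; x = along the bar to the white-line end (grip it either way round). Anticlockwise from above (+ about z) lowers the pressure.
- regulator: Fixed air regulator under the knob: aluminium foot 110 mm across, dark head tilted to its own -x, bar top 125 mm above the table. Origin: centre of its underside. The knob turns against 0.05 N m friction and stays where left; travel 4.2 rad between stops, so it needs several grasps. Where the stops lie is unmarked and differs each time: the anticlockwise one must be felt.
- knob_twist (a joint): Springy twist (rad) of the knob on its spindle: 0 when let go, 0.8 N m per rad, positive when pushed clockwise. Between 0 and -0.08 in a steady anticlockwise turn; more negative only when leaning on the anticlockwise stop. -0.12 (0.1 N m) is firm contact; beyond 0.8 either way (0.64 N m) it is forced and damaged. Gripping the bar does not limit this: watch the twist or the wrist moment.
- needle_tip (a point): Tip of the gauge's black needle, 58 mm from the dial centre. It turns clockwise (from above) through the same angle as the knob turns clockwise, and back. Where it points when the knob is on its stop differs each time, so it does not show the stop.
- mark_tip (a point): Inner tip of the red set mark on the gauge's rim, 58 mm from the dial centre and 9 mm above the needle's level; always reached 0.9 to 2.2 rad of clockwise knob turn after the anticlockwise stop.
- gauge_center (a point): Centre of the dial, 45 mm above the table, on the needle's axis; own z up.
- gauge: The fixed round pressure gauge lying face up: blue case 164 mm across, 52 mm high with its steel rim, white open dial. Origin: centre of its underside on the table.
- statue: Fixed plinth with a blue-green figure, 100 mm across, 136 mm high. Origin: centre of its underside.
- mini_pink: Loose bystander: round-based miniature, green body and pink ball head, 59 mm tall, base 42 mm across. Origin: centre of its underside, z up.
- mini_crab: Loose bystander: round-based miniature, teal body and tan ball head on a yellow base, 59 mm tall, base 42 mm across. Origin: centre of its underside, z up.
- paint_red: Loose bystander: red dropper bottle with white cap, 78 mm tall, 29 mm across. Origin: centre of its underside, z up.
- paint_teal: Loose bystander: teal dropper bottle with white cap, 78 mm tall, 29 mm across. Origin: centre of its underside, z up.
- paint_black: Loose bystander: black dropper bottle with black cap, 78 mm tall, 29 mm across. Origin: centre of its underside, z up.
- water_cup: Loose bystander: empty clear plastic cup, 80 mm tall, 72 mm across the rim. Origin: centre of its underside, z up.
Mind the look-alikes: they are no part of the job. Several things have the shape of the gauge; the one meant has the colours described above.

How it is judged (in metres and radians):
On the way:
1. the knob leans firmly on its anticlockwise stop (value of joint knob_twist below -0.12 rad), for 0.1 s.
At the end, for the whole second after the job is handed in: The needle's tip stays within 7 mm (level distance) of the red mark's tip, the knob is released and at rest (springy twist within 0.1 rad), and the two miniatures, three bottles and cup stand upright within 30 mm of where they began (horizontal distance between needle_tip and mark_tip below 0.007 m and value of joint knob_twist between -0.1 and 0.1 rad and velocity of joint knob_twist between -0.1 and 0.1 rad/s and angle between each of mini_pink, mini_crab, paint_red, paint_teal, paint_black, water_cup's own z axis and vertical below 0.2 rad and distance of each of mini_pink, mini_crab, paint_red, paint_teal, paint_black, water_cup from where it was at the start of the episode below 0.03 m); the robot touches nothing.
It fails at once if the knob is forced (twist beyond 0.8 rad, 0.64 N m) (value of joint knob_twist below -0.8 rad or value of joint knob_twist above 0.8 rad).
It fails at once if the robot touches the gauge (over 1 N) (contact force between any of the fingers, the arm and gauge above 1 N).
It fails at once if a miniature, bottle or cup is tipped over (angle between any of mini_pink, mini_crab, paint_red, paint_teal, paint_black, water_cup's own z axis and vertical above 0.6 rad).
It also fails if it takes over 72 s, if anything falls off the work surface, if the arm or the gripper's body presses on something with over 40 N, if the wrist force passes 120 N, or if a joint passes its speed limit or range.

## Working session

There is one attempt and no reset: what is moved stays moved. The work goes in short steps, Python scripts to look and compute and a shell command to move; the robot and the scene stay as the last step left them, time stands still between calls to the robot, and variables do not carry over. Pictures are saved under pics/ and viewed, and the job is handed in when it is done.

```bash
mkdir -p pics; ls; python3 - <<'E'
from rig import arm, grab_frame, models
import cv2, numpy as np, json
o=arm.get_obs()
for k,v in o.items(): print(k, np.round(v,4).tolist() if not isinstance(v,(int,float)) else v)
print(arm.tip_extent)
for n in ["scene","side","wrist"]:
    f=grab_frame(n)
    cv2.imwrite(f"pics/{n}0.png", f["frame"][:,:,::-1])
    print(n, {k:np.round(v,3).tolist() for k,v in f.items() if k not in("frame",)})
    for q in ["knob_grip","needle_tip","mark_tip","gauge_center","regulator"]:
        r=models.landmark_of(f,q)
        for d in r[:4]:
            p=np.array(d["point"])
            if n!="wrist": w=np.array(f["R"]).T@(p-np.array(f["t"]))
            else: w=p
            print(n,q,round(d["p"],2),np.round(w,1))
E
```

```text
pics
time 0.0
joint_pos [-1.2282, 0.522, -0.0364, 1.6, 0.0212, 1.0211, -0.1128]
qvel [0.0006, -0.0001, 0.0018, 0.0008, 0.0008, -0.0, 0.0007]
joint_efforts [0.0008, -92.7124, 1.98, -36.9919, 0.0178, 0.0084, -0.0]
tcp_pos [250.6887, 572.3773, 404.1249]
eef_rot [-0.9006, 1.3776, 0.8995]
ft_force [0.0232, 0.2446, -0.5597]
moment [-0.0268, -0.0021, -0.0239]
grip_width 85.42506844782564
173.4
scene {'intrinsics': [[560.654, 0.0, 320.942], [0.0, 560.654, 242.417], [0.0, 0.0, 1.0]], 'R': [[0.324, 0.946, -0.019], [0.593, -0.219, -0.775], [-0.737, 0.24, -0.632]], 't': [-133.642, -243.201, 1471.639], 'shot': 1}
scene knob_grip 0.59 [444.8 220.3 113.8]
scene needle_tip 0.47 [299.1 -61.1  45.4]
scene needle_tip 0.44 [584.7  44.2  47.6]
scene mark_tip 0.44 [294.3 -63.2  55.4]
scene mark_tip 0.41 [585.6  50.4  53.6]
scene mark_tip 0.29 [584.1  46.4  47.5]
scene gauge_center 0.9 [ 324.5 -112.2   42.1]
scene gauge_center 0.65 [540.4  17.2  45.4]
scene regulator 0.58 [456.7 224.6   1.3]
side {'intrinsics': [[460.878, 0.0, 324.994], [0.0, 460.878, 247.03], [0.0, 0.0, 1.0]], 'R': [[0.995, -0.1, 0.003], 
[... 211 characters left out ...]
57.3]
side needle_tip 0.61 [300.4 -63.2  51.5]
side needle_tip 0.45 [593.4  46.7  42.3]
side mark_tip 0.53 [295.  -64.1  55.4]
side mark_tip 0.51 [588.   53.2  56.7]
side mark_tip 0.2 [449.7 220.8 109.2]
side gauge_center 0.76 [ 323.4 -118.4   44.4]
side gauge_center 0.74 [544.1  16.6  46. ]
side gauge_center 0.73 [ 4.291e+02 -2.241e+02 -3.000e-01]
side gauge_center 0.54 [577.1 263.3   0.9]
side regulator 0.77 [464.5 222.7   0.6]
side regulator 0.42 [574.7 261.9  -1.6]
wrist {'intrinsics': [[393.472, 0.0, 318.804], [0.0, 393.472, 237.065], [0.0, 0.0, 1.0]], 'T_tool_cam': [[0.0, -0.313, 0.95, 30.943], [0.001, -0.95, -0.313, 80.466], [1.0, 0.001, 0.0, -0.279], [0.0, 0.0, 0.0, 1.0]], 'shot': 3}
```

View pics/scene0.png

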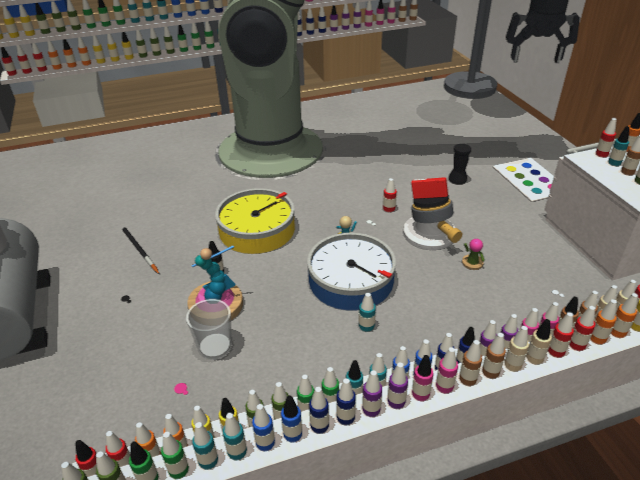

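View pics/side0.png

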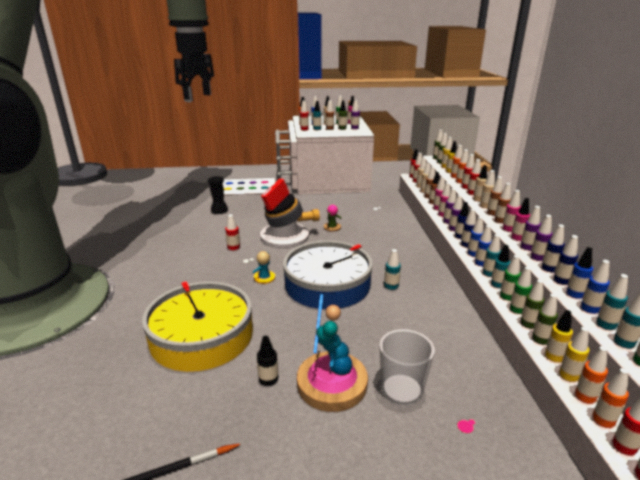

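View pics/wrist0.png

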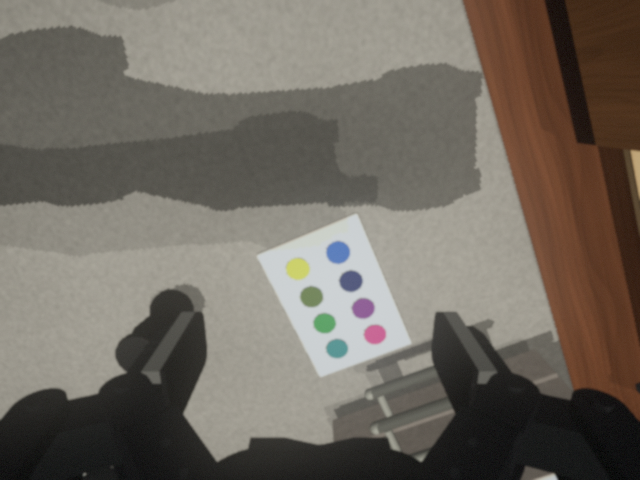

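The scene view shows the white, blue-cased gauge at (350,265), with its needle and red mark together around (385,272). The regulator knob is at (430,195), and the yellow gauge at (255,215) is the decoy. Next I'll localise the other objects and the knob axis.

```bash
cat > h.py <<'E'
from rig import arm, grab_frame, models
import cv2, numpy as np
from scipy.spatial.transform import Rotation as Ro
def obs():
    return arm.get_obs()
def toolT(o=None):
    o=o or arm.get_obs()
    T=np.eye(4); T[:3,:3]=Ro.from_rotvec(o["eef_rot"]).as_matrix(); T[:3,3]=o["tcp_pos"]; return T
def ext(f,T=None):
    # returns R,t world->cam
    if "R" in f: return np.array(f["R"]),np.array(f["t"])
    W=T@np.array(f["T_tool_cam"]); Wi=np.linalg.inv(W); return Wi[:3,:3],Wi[:3,3]
def proj(X,f,T=None):
    R,t=ext(f,T); K=np.array(f["intrinsics"]); c=(R@np.atleast_2d(X).T).T+t
    u=(K@c.T).T; return u[:,:2]/u[:,2:]
def ray(uv,f,z,T=None):
    R,t=ext(f,T); K=np.array(f["intrinsics"]); d=R.T@np.linalg.inv(K)@np.array([uv[0],uv[1],1.]); C=-R.T@t
    return C+d*(z-C[2])/d[2]
def world(p,f,T=None):
    R,t=ext(f,T); return R.T@(np.array(p)-t)
E
python3 - <<'E'
from h import *
fs={n:grab_frame(n) for n in["scene","side"]}
for n,f in fs.items():
    for q in ["statue","mini_pink","mini_crab","paint_red","paint_teal","paint_black","water_cup","regulator","knob_grip"]:
        for d in models.landmark_of(f,q)[:2]:
            if d["p"]>.3: print(n,q,round(d["p"],2),np.round(world(d["point"],f),0))
s=fs["side"]; c=fs["scene"]
print("cam side",-s["R"].T@s["t"],"scene",-c["R"].T@c["t"])
print("black thing side",ray((217,212),s,0),"scene",ray((458,182),c,0), "top scene", ray((462,148),c,60),"top side",ray((217,180),s,60))
print("box corner side bottom-left",ray((292,190),s,0),ray((370,188),s,0),"scene",ray((550,198),c,0))
for n,f,b in [("scene",c,(360,150,490,280)),("side",s,(220,150,350,280))]:
    im=f["frame"][b[1]:b[3],b[0]:b[2],::-1]
    cv2.imwrite(f"pics/{n}_reg.png",cv2.resize(im,None,fx=4.5,fy=4.5,interpolation=cv2.INTER_CUBIC))
cv2.imwrite("pics/g_scene.png",cv2.resize(c["frame"][220:320,290:410,::-1],None,fx=5,fy=5,interpolation=cv2.INTER_CUBIC))
E
```

```text
scene statue 0.72 [ 521. -239.   -0.]
scene mini_pink 0.69 [536.  15.   1.]
scene mini_crab 0.53 [416.  49.  -1.]
scene paint_red 0.84 [348. 181.   2.]
scene paint_teal 0.67 [659.   0.   9.]
scene paint_black 0.68 [ 431. -223.   -4.]
scene water_cup 0.64 [ 610. -262.   -2.]
scene regulator 0.68 [459. 226.  -0.]
scene regulator 0.36 [ 427. -223.   -1.]
scene knob_grip 0.78 [445. 216. 111.]
side statue 0.56 [ 517. -246.    1.]
side mini_pink 0.78 [573. 263.   2.]
side mini_crab 0.86 [422.  47.   4.]
side mini_crab 0.47 [536.  15.   4.]
side paint_red 0.87 [349. 176.  -2.]
side paint_teal 0.91 [662.  -4.  -1.]
side paint_black 0.68 [ 430. -222.   -2.]
side water_cup 0.87 [ 615. -261.   -1.]
side regulator 0.73 [465. 224.   3.]
side knob_grip 0.67 [450. 222. 107.]
cam side [ 459.69357259 -718.59557115  482.38824343] scene [1271.939237   -279.48818514  739.44863794]
black thing side [295.27008722 376.67772813   0.        ] scene [307.95947862 381.08595237   0.        ] top scene [259.14096025 410.4657775   60.        ] top side [294.38651341 447.30888191  60.        ]
box corner side bottom-left [ 4.90925678e+02  5.11307804e+02 -5.68434189e-14] [714.50587204 506.45570281   0.        ] scene [439.63554252 542.5612285    0.        ]
```

View pics/scene_reg.png

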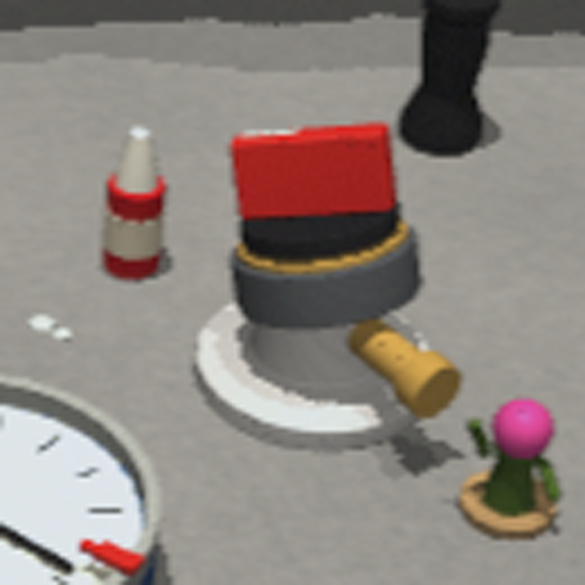

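View pics/side_reg.png

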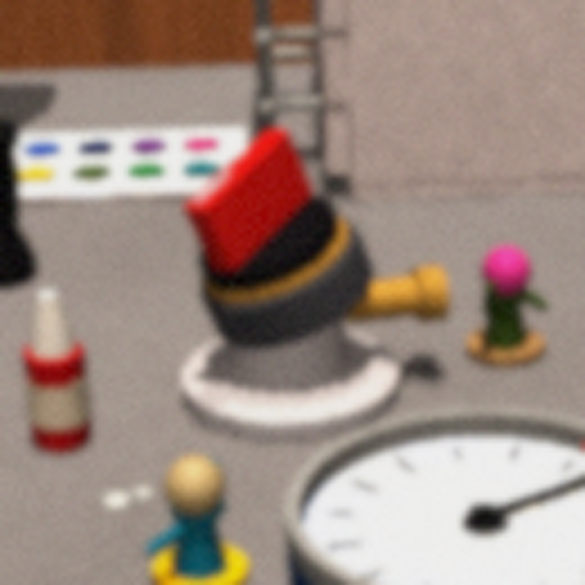

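View pics/g_scene.png

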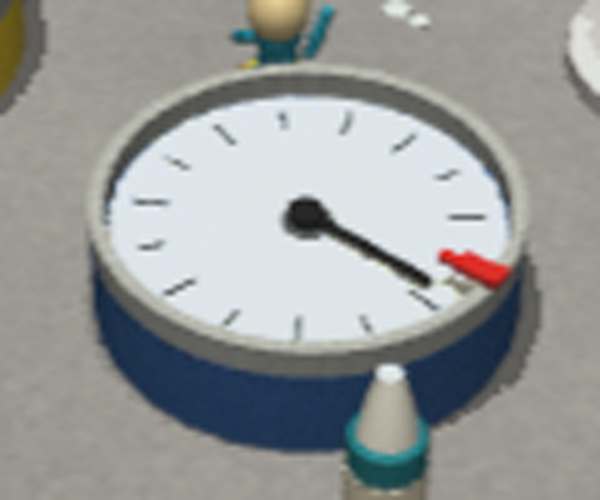

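```bash
cat > fit.py <<'E'
from h import *
from scipy.optimize import minimize, differential_evolution
BOX=np.array([[x,y,z] for x in(-35,35) for y in(-8,8) for z in(-23,15)],float)
def axes(az,tilt,phi):
    # knob frame: z leans by tilt toward azimuth az; phi rotation about z
    n=np.array([-np.sin(az),np.cos(az),0])
    R=Ro.from_rotvec(n*tilt).as_matrix()
    return R@Ro.from_rotvec([0,0,phi]).as_matrix()
def redmask(f,b):
    im=f["frame"].astype(int); m=(im[...,0]>110)&(im[...,0]>2.2*im[...,1])&(im[...,0]>2.2*im[...,2])
    out=np.zeros_like(m); out[b[1]:b[3],b[0]:b[2]]=m[b[1]:b[3],b[0]:b[2]]
    n,l,s,_=cv2.connectedComponentsWithStats(out.astype(np.uint8)); 
    k=1+np.argmax(s[1:,4]); m=(l==k).astype(np.uint8)
    return m
def render(X,f,T,b,ss=4):
    p=proj(X,f,T); h=cv2.convexHull(((p+0.5-np.array(b[:2]))*ss).astype(np.float32)).reshape(-1,2)
    im=np.zeros(((b[3]-b[1])*ss,(b[2]-b[0])*ss),np.uint8)
    cv2.fillPoly(im,[np.round(h*16).astype(np.int32)],255,shift=4)
    return cv2.resize(im,(b[2]-b[0],b[3]-b[1]),interpolation=cv2.INTER_AREA)/255.
def fit(views,x0,tilt=np.radians(20)):
    # views: list (f,T,b,mask) ; x=[px,py,pz,az,phi]
    def cost(x):
        X=BOX@axes(x[3],tilt,x[4]).T+x[:3]; c=0
        for f,T,b,m in views:
            r=render(X,f,T,b); mm=m[b[1]:b[3],b[0]:b[2]]
            c+=np.abs(r-mm).sum()/mm.sum()
        return c+((x[2]-110.5)/6)**2*0.02
    best=None
    for s in range(4):
        rng=np.random.default_rng(s); x1=np.array(x0)+rng.normal(size=5)*np.array([4,4,2,.25,.15])*(s>0)
        sim=np.vstack([x1]+[x1+d for d in np.diag([6,6,4,.3,.2])])
        r=minimize(cost,x1,method="Nelder-Mead",options=dict(initial_simplex=sim,maxiter=600,xatol=.02,fatol=1e-4))
        print(np.round(r.x,3),round(r.fun,4))
        if best is None or r.fun<best.fun: best=r
    return best
E
python3 - <<'E'
from fit import *
c=grab_frame("scene"); s=grab_frame("side")
bc=(400,165,465,215); bs=(250,165,310,225)
V=[(c,None,bc,redmask(c,bc)),(s,None,bs,redmask(s,bs))]
print([v[3].sum() for v in V])
r=fit(V,[447,220,110,np.pi,-np.pi/2])
x=r.x
A=axes(x[3],np.radians(20),x[4]); print(A)
# needle / mark
for f in (c,s):
  for q in ("needle_tip","mark_tip","gauge_center"):
    for d in models.landmark_of(f,q)[:3]:
        print(q,round(d["p"],2),np.round(world(d["point"],f),1))
np.save("x.npy",x)
o=obs(); T=toolT(o); print(np.round(T,3))
E
```

```text
[np.uint64(634), np.uint64(448)]
[446.039 220.83  112.007   3.274  -2.051] 0.3804
[450.321 220.611 113.971   1.178  -1.362] 0.69
[451.591 220.772 115.847   1.541  -1.309] 0.7157
[445.814 220.382 112.474   3.077  -2.068] 0.3674
[[-0.45154293  0.82439046 -0.34130537]
 [-0.88066805 -0.47321808  0.02210034]
 [-0.14329256  0.31055599  0.93969262]]
needle_tip 0.6 [298.1 -60.2  45.7]
needle_tip 0.55 [582.5  41.4  47.9]
needle_tip 0.4 [538.2  17.2  45.1]
mark_tip 0.57 [294.5 -63.1  57.4]
mark_tip 0.45 [539.2  14.9  46.3]
mark_tip 0.38 [582.3  51.2  50.9]
gauge_center 0.65 [ 324.9 -111.2   44.3]
gauge_center 0.56 [536.9  19.8  46.9]
needle_tip 0.68 [299.  -61.5  48. ]
needle_tip 0.52 [591.4  42.5  42.8]
mark_tip 0.51 [591.2  51.4  56. ]
mark_tip 0.42 [295.  -65.6  56.1]
gauge_center 0.76 [541.4  17.2  49.3]
gauge_center 0.58 [ 320.9 -116.6   50.5]
gauge_center 0.28 [591.3  48.7  57.4]
[[ 0.00000e+00 -9.16000e-01  4.01000e-01  2.50770e+02]
 [ 0.00000e+00  4.01000e-01  9.16000e-01  5.72475e+02]
 [-1.00000e+00  0.00000e+00  0.00000e+00  4.04706e+02]
 [ 0.00000e+00  0.00000e+00  0.00000e+00  1.00000e+00]]
```

```bash
cat > plan.py <<'E'
from h import *
from fit import axes
def rel(R1,p1):
    T=toolT(); R0=T[:3,:3]; p0=T[:3,3]
    return R0.T@(np.array(p1)-p0), Ro.from_matrix(R0.T@R1).as_rotvec()
def gripR(A):
    z=A[:,1]; x=-A[:,2]; return np.column_stack([x,np.cross(z,x),z])
E
python3 - <<'E'
from plan import *
x=np.load("x.npy"); x[3]=3.14; 
A=axes(x[3],np.radians(20),x[4]); R1=gripR(A); print(np.round(R1,3))
tcp=x[:3]+A[:,2]*(155+110)
print(tcp)
s,r=rel(R1,tcp); print(np.round(s,1),np.round(r,3),np.linalg.norm(r))
E
```

```text
[[ 0.342  0.448  0.826]
 [-0.001  0.879 -0.477]
 [-0.94   0.163  0.301]]
[355.17833724 220.52600057 361.49299739]
[  43.2 -236.9 -280.5] [ 1.636 -0.371 -0.128] 1.6826285324648462
```

```bash
python3 -m handwheel '{"angular":[[0.12,-0.03,-0.01],[0.24,-0.05,-0.02],[0.36,-0.08,-0.03],[0.48,-0.11,-0.04],[0.6,-0.13,-0.05],[0.71,-0.16,-0.055],[0.82,-0.185,-0.064],[0.82,-0.185,-0.064]],"slide":[[3,-17,-20],[6,-34,-40],[9,-51,-60],[12,-68,-80],[15,-85,-100],[18,-102,-120],[21.6,-118.5,-140],[21.6,-118.5,-140]],"jaw":[1,1,1,1,1,1,1,1]}'; python3 - <<'E'
from plan import *
x=np.load("x.npy"); x[3]=3.14; 
A=axes(x[3],np.radians(20),x[4]); R1=gripR(A)
tcp=x[:3]+A[:,2]*(155+110)
s,r=rel(R1,tcp); print(np.round(s,1),np.round(r,3),np.linalg.norm(r)); print(np.round(obs()["joint_pos"],3))
E
```

```text
time: 2.97
tcp_pos: [304.3, 392.4, 382.8]
eef_rot: [-0.213, 1.37, 0.281]
ft_force: [1.0, -0.5, 0.9]
grip_width: 85.7
[  17.2 -179.4  -10.2] [ 0.806 -0.184 -0.06 ] 0.8285814440675635
[-1.271  0.32   0.253  2.029  0.057  0.649 -0.755]
```

```bash
python3 -m handwheel '{"angular":[[0.12,-0.03,-0.01],[0.24,-0.05,-0.02],[0.36,-0.08,-0.03],[0.48,-0.11,-0.04],[0.6,-0.13,-0.045],[0.71,-0.16,-0.052],[0.806,-0.184,-0.06],[0.806,-0.184,-0.06]],"slide":[[2.5,-26,-1.5],[5,-52,-3],[7.5,-78,-4.5],[10,-104,-6],[12.5,-130,-7.5],[15,-156,-9],[17,-179,-10],[17,-179,-10]],"jaw":[1,1,1,1,1,1,1,1]}'; python3 - <<'E'
from plan import *
x=np.load("x.npy"); x[3]=3.14; 
A=axes(x[3],np.radians(20),x[4]); R1=gripR(A)
tcp=x[:3]+A[:,2]*(155+110)
s,r=rel(R1,tcp); print(np.round(s,1),np.round(r,3),np.linalg.norm(r)); print(np.round(obs()["joint_pos"],3))
T=toolT(); f=grab_frame("wrist"); cv2.imwrite("pics/w1.png",f["frame"][:,:,::-1])
print(proj(x[:3],f,T), proj(x[:3]+A[:,0]*35+A[:,2]*15,f,T))
for d in models.landmark_of(f,"knob_grip"): print(round(d["p"],2),np.round(world(d["point"],f,T),1))
for d in models.landmark_of(f,"regulator"): print(round(d["p"],2),np.round(world(d["point"],f,T),1))
E
```

```text
time: 3.63
tcp_pos: [356.4, 222.4, 361.6]
eef_rot: [0.432, 1.195, -0.303]
ft_force: [1.3, -0.4, -0.4]
grip_width: 85.3
[-0.3 -2.3 -0.1] [ 0.001 -0.    -0.001] 0.0009531527297170712
[-1.34   0.259  0.656  2.287  0.188  0.388 -1.383]
[[319.00760294 245.22310018]] [[318.91959794 306.36646108]]
0.74 [444.5 217.2 108.8]
0.71 [5.725e+02 2.584e+02 2.000e-01]
0.96 [461.1 226.7   0.5]
```

View pics/w1.png

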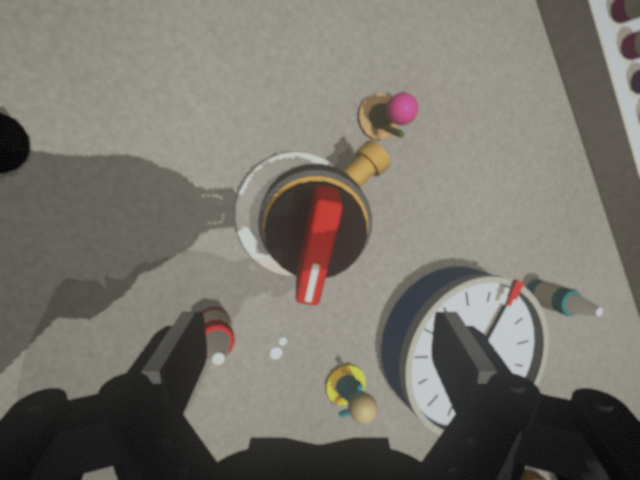

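```bash
python3 - <<'E'
from fit import *
T=toolT(); w=grab_frame("wrist"); c=grab_frame("scene"); s=grab_frame("side")
def hullm(m):
    k=cv2.findNonZero(m); h=cv2.convexHull(k); o=np.zeros_like(m); cv2.fillConvexPoly(o,h,1); return o
def rm(f,b,th=70):
    im=f["frame"].astype(int); m=(im[...,0]>th)&(im[...,0]>2.0*im[...,1])&(im[...,0]>2.0*im[...,2])
    out=np.zeros(m.shape,np.uint8); out[b[1]:b[3],b[0]:b[2]]=m[b[1]:b[3],b[0]:b[2]]
    n,l,st,_=cv2.connectedComponentsWithStats(out); k=1+np.argmax(st[1:,4]); return hullm((l==k).astype(np.uint8))
bc=(400,165,465,215); bs=(250,165,310,225); bw=(280,170,360,320)
V=[(w,T,bw,rm(w,bw)),(c,None,bc,rm(c,bc)),(s,None,bs,rm(s,bs))]
print([v[3].sum() for v in V])
best=None
for views,nm in ((V,"all"),(V[:1],"wrist")):
    r=fit(views,[446,220,111,3.14,-2.06]) ; print(nm)
    if nm=="all": x=r.x; np.save("x2.npy",x)
vis=[]
for f,TT,b,m in V:
    X=BOX@axes(x[3],np.radians(20),x[4]).T+x[:3]
    im=f["frame"][:,:,::-1].copy(); h=cv2.convexHull(proj(X,f,TT).astype(np.float32)).reshape(-1,2)
    im=im[b[1]-10:b[3]+10,b[0]-10:b[2]+10]; k=4
    im=cv2.resize(im,None,fx=k,fy=k,interpolation=cv2.INTER_CUBIC)
    for Y in (h,):
        cv2.polylines(im,[np.int32((Y+0.5-np.array(b[:2])+10)*k)],True,(0,255,0),1)
    vis.append(cv2.resize(im,(260,520) if f is w else (260,240)))
out=np.zeros((520,530,3),np.uint8); out[:,:260]=vis[0]; out[:240,265:525]=vis[1]; out[260:500,265:525]=vis[2]
cv2.imwrite("pics/fit1.png",out)
E
```

```text
[np.uint64(3334), np.uint64(715), np.uint64(538)]
[444.885 219.503 111.512   3.256  -2.232] 0.2768
[445.287 220.08  111.445   3.323  -2.22 ] 0.2805
[445.098 219.733 111.239   3.23   -2.23 ] 0.2688
[445.562 219.872 111.268   3.363  -2.212] 0.2883
all
[445.562 218.285 107.392   3.221  -2.264] 0.0944
[445.759 221.471 112.852   3.186  -2.266] 0.1224
[445.667 220.321 111.367   3.183  -2.252] 0.11
[445.334 219.314 110.228   3.162  -2.258] 0.1028
wrist
```

View pics/fit1.png

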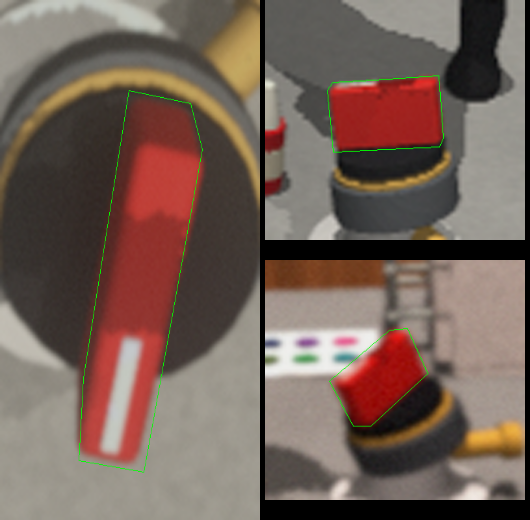

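```bash
cat > tgt.py <<'E'
from plan import *
K=np.array([445.1,219.7,111.2]); AZ=3.23; PHI=-2.235
def target(off=0,phi=PHI,flip=False):
    A=axes(AZ,np.radians(20),phi); R=gripR(A)
    if flip: R=R@np.diag([1,-1,-1.])
    return R, K+A[:,2]*(155+off)
E
python3 - <<'E'
from tgt import *
o=obs(); print(o["time"],np.round(o["tcp_pos"],1),np.round(o["moment"],3),np.round(o["ft_force"],2))
for off in (110,20,3):
    R,p=target(off); s,r=rel(R,p); print(off,np.round(p,1),np.round(s,1),np.round(r,3))
E
```

```text
3.9333 [355.9 226.5 362. ] [0.003 0.357 0.054] [-0.5   0.97  0.21]
110 [354.8 211.7 360.2] [  1.2 -13.9   5.5] [0.184 0.015 0.021]
20 [385.5 214.4 275.6] [ 91.2 -11.8   4.4] [0.184 0.015 0.021]
3 [391.3 214.9 259.7] [108.2 -11.5   4.1] [0.184 0.015 0.021]
```

```bash
python3 -m handwheel '{"angular":[[0.09,0.008,0.01],[0.184,0.015,0.021],[0.184,0.015,0.021],[0.184,0.015,0.021],[0.184,0.015,0.021],[0.184,0.015,0.021],[0.184,0.015,0.021],[0.184,0.015,0.021]],"slide":[[10,-6,2],[30,-12,4.4],[50,-12,4.4],[70,-12,4.4],[85,-12,4.4],[91,-12,4.4],[91,-12,4.4],[91,-12,4.4]],"jaw":[1,1,1,1,1,1,1,1]}'; python3 - <<'E'
from tgt import *
T=toolT(); f=grab_frame("wrist"); cv2.imwrite("pics/w2.png",f["frame"][:,:,::-1])
o=obs(); print(o["time"],np.round(o["tcp_pos"],1),np.round(o["joint_pos"],3),np.round(o["moment"],3),np.round(o["ft_force"],2))
for off in (20,3):
    R,p=target(off); s,r=rel(R,p); print(off,np.round(p,1),np.round(s,1),np.round(r,3))
E
```

```text
time: 4.6
tcp_pos: [385.5, 214.0, 275.5]
eef_rot: [0.601, 1.185, -0.384]
ft_force: [0.4, -0.5, 0.5]
grip_width: 85.5
4.65 [385.9 214.1 275. ] [-0.884  0.434  0.215  2.307  0.734  0.162 -2.077] [-0.057  0.417  0.03 ] [-0.21 -1.47  0.44]
20 [385.5 214.4 275.6] [-0.7  0.1 -0.3] [-0.     0.    -0.001]
3 [391.3 214.9 259.7] [16.3  0.1 -0.3] [-0.     0.    -0.001]
```

View pics/w2.png

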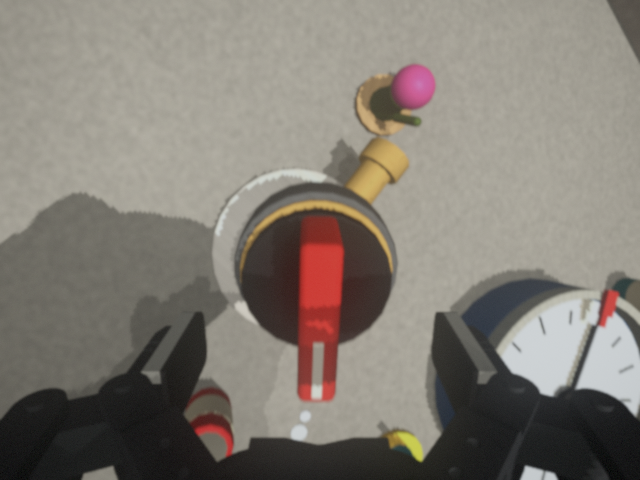

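```bash
python3 -m handwheel '{"angular":[[0,0,0],[0,0,0],[0,0,0],[0,0,0]],"slide":[[8,0,-0.3],[16.3,0,-0.3],[16.3,0,-0.3],[16.3,0,-0.3]],"jaw":[1,1,1,1]}' 40; python3 - <<'E'
from tgt import *
o=obs(); print(o["time"],np.round(o["tcp_pos"],1),np.round(o["joint_pos"],3),np.round(o["moment"],3),np.round(o["ft_force"],2))
R,p=target(3); s,r=rel(R,p); print(np.round(p,1),np.round(s,1),np.round(r,3))
E
```

```text
time: 4.98
tcp_pos: [390.8, 214.1, 260.3]
eef_rot: [0.601, 1.185, -0.386]
ft_force: [-0.1, 0.4, -1.0]
grip_width: 85.7
4.9833 [390.8 214.1 260.3] [-0.809  0.466  0.132  2.301  0.994  0.166 -2.332] [-0.005  0.37   0.031] [-0.07  0.41 -1.  ]
[391.3 214.9 259.7] [ 0.8  0.8 -0.3] [-0.001  0.     0.002]
```

```bash
python3 -m handwheel '{"angular":[[0,0,0],[0,0,0],[0,0,0],[0,0,0],[0,0,0],[0,0,0],[0,0,0],[0,0,0]],"slide":[[0,0.5,0],[0,0.5,0],[0,0.5,0],[0,0.5,0],[0,0.5,0],[0,0.5,0],[0,0.5,0],[0,0.5,0]],"jaw":[-1,-1,-1,-1,-1,-1,-1,-1]}' 40; cat > st.py <<'E'
from tgt import *
o=obs(); T=toolT(o); R=T[:3,:3]
A=axes(AZ,np.radians(20),0); a=A[:,2]
F=np.array(o["ft_force"]); M=np.array(o["moment"])
r=(K-T[:3,3])/1000
Mk=M-np.cross(r,F)
z=R[:,2]; l=A.T@z
print("t",round(o["time"],2),"tcp",np.round(o["tcp_pos"],1),"q",np.round(o["joint_pos"],3),"w",round(o["grip_width"],1))
print("F",np.round(F,2),"M",np.round(M,3),"F_tool",np.round(R.T@F,2),"M_tool",np.round(R.T@M,3),"M about knob axis (from TCP moment, +ccw)",round(M@a,3),"shifted",round(Mk@a,3), "about tcp neg", round((M+np.cross(r,F))@a,3))
print("bar phi",round(np.arctan2(l[1],l[0])-np.pi/2,4))
E
python3 st.py
```

```text
time: 5.65
tcp_pos: [390.6, 214.8, 260.5]
eef_rot: [0.601, 1.185, -0.384]
ft_force: [-6.5, 0.3, 5.9]
grip_width: 15.3
t 5.65 tcp [390.6 214.8 260.5] q [-0.807  0.465  0.128  2.301  0.999  0.167 -2.337] w 15.3
F [-6.52  0.27  5.95] M [0.351 1.415 0.131] F_tool [-7.8  -2.15 -3.53] M_tool [ 0.038  1.341 -0.585] M about knob axis (from TCP moment, +ccw) -0.039 shifted -0.039 about tcp neg -0.038
bar phi -2.2356
```

```bash
python3 -m handwheel '{"angular":[[-0.05,0,0],[-0.1,0,0],[-0.15,0,0],[-0.2,0,0]],"slide":[[0,0,0],[0,0,0],[0,0,0],[0,0,0]],"jaw":[-1,-1,-1,-1]}' 40; python3 st.py
```

```text
time: 5.98
tcp_pos: [390.7, 214.8, 260.5]
eef_rot: [0.426, 1.207, -0.26]
ft_force: [-4.3, 0.3, 5.6]
grip_width: 15.9
t 5.98 tcp [390.7 214.8 260.5] q [-0.765  0.462  0.076  2.299  1.054  0.189 -2.187] w 15.9
F [-4.31  0.34  5.61] M [0.287 1.165 0.069] F_tool [-6.73 -0.48 -2.15] M_tool [ 0.067  1.171 -0.263] M about knob axis (from TCP moment, +ccw) -0.068 shifted -0.068 about tcp neg -0.067
bar phi -2.0332
```

```bash
python3 -m handwheel '{"angular":[[-0.06,0,0],[-0.12,0,0],[-0.18,0,0],[-0.24,0,0],[-0.3,0,0],[-0.36,0,0],[-0.42,0,0],[-0.48,0,0]],"slide":[[0,0,0],[0,0,0],[0,0,0],[0,0,0],[0,0,0],[0,0,0],[0,0,0],[0,0,0]],"jaw":[-1,-1,-1,-1,-1,-1,-1,-1]}' 40; python3 st.py
```

```text
time: 6.65
tcp_pos: [390.8, 214.9, 260.6]
eef_rot: [0.007, 1.223, 0.034]
ft_force: [-3.4, 1.5, 4.1]
grip_width: 15.3
t 6.65 tcp [390.8 214.9 260.6] q [-0.673  0.458 -0.04   2.294  1.141  0.239 -1.786] w 15.3
F [-3.35  1.54  4.08] M [0.517 0.769 0.134] F_tool [-4.93  1.71 -1.74] M_tool [0.073 0.76  0.541] M about knob axis (from TCP moment, +ccw) -0.073 shifted -0.074 about tcp neg -0.073
bar phi -1.5528
```

```bash
python3 -m handwheel '{"angular":[[-0.05,0,0],[-0.1,0,0],[-0.15,0,0],[-0.2,0,0],[-0.25,0,0],[-0.3,0,0]],"slide":[[0,0,0],[0,0,0],[0,0,0],[0,0,0],[0,0,0],[0,0,0]],"jaw":[-1,-1,-1,-1,-1,-1]}' 40; python3 st.py
```

```text
time: 7.15
tcp_pos: [390.9, 214.9, 260.6]
eef_rot: [-0.254, 1.208, 0.217]
ft_force: [-1.3, 1.5, 3.1]
grip_width: 15.7
t 7.15 tcp [390.9 214.9 260.6] q [-0.624  0.458 -0.101  2.291  1.173  0.265 -1.515] w 15.7
F [-1.26  1.47  3.12] M [0.592 0.532 0.174] F_tool [-3.32  1.54  0.37] M_tool [0.054 0.316 0.75 ] M about knob axis (from TCP moment, +ccw) -0.054 shifted -0.055 about tcp neg -0.054
bar phi -1.2533
```

```bash
python3 - <<'E'
from h import *
c=grab_frame("scene"); cv2.imwrite("pics/g2.png",cv2.resize(c["frame"][220:320,290:410,::-1],None,fx=5,fy=5,interpolation=cv2.INTER_CUBIC))
E
```

```text
(no output)
```

View pics/g2.png

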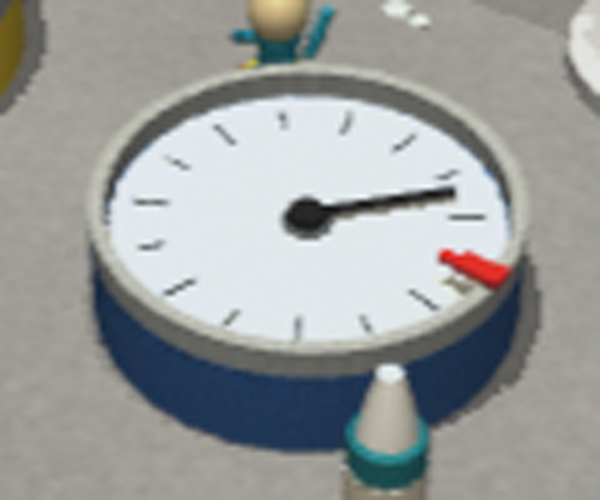

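The needle has swung anticlockwise, from (428,282) to (455,192) in the zoomed view, following the knob. I haven't felt a stop yet, so I'll keep turning in small checked steps.

```bash
python3 -m handwheel '{"angular":[[-0.05,0,0],[-0.1,0,0],[-0.15,0,0],[-0.2,0,0],[-0.25,0,0],[-0.25,0,0]],"slide":[[0,0,0],[0,0,0],[0,0,0],[0,0,0],[0,0,0],[0,0,0]],"jaw":[-1,-1,-1,-1,-1,-1]}' 40; python3 st.py
```

```text
time: 7.7
tcp_pos: [391.0, 215.0, 260.6]
eef_rot: [-0.47, 1.181, 0.368]
ft_force: [-3.4, 4.0, 2.5]
grip_width: 15.3
t 7.7 tcp [391.  215.  260.6] q [-0.588  0.459 -0.145  2.289  1.194  0.284 -1.284] w 15.3
F [-3.4   3.97  2.53] M [1.079 0.47  0.285] F_tool [-3.42  4.69  0.2 ] M_tool [ 0.113 -0.196  1.189] M about knob axis (from TCP moment, +ccw) -0.113 shifted -0.113 about tcp neg -0.114
bar phi -1.0043
```

```bash
python3 -m handwheel '{"angular":[[-0.05,0,0],[-0.1,0,0],[-0.1,0,0]],"slide":[[0,0,0],[0,0,0],[0,0,0]],"jaw":[-1,-1,-1]}' 40; python3 st.py; python3 - <<'E'
from h import *
c=grab_frame("scene"); cv2.imwrite("pics/g3.png",cv2.resize(c["frame"][220:320,290:410,::-1],None,fx=5,fy=5,interpolation=cv2.INTER_CUBIC))
E
```

```text
time: 7.95
tcp_pos: [391.0, 215.1, 260.6]
eef_rot: [-0.556, 1.166, 0.428]
ft_force: [-2.4, 4.3, 4.1]
grip_width: 15.1
t 7.95 tcp [391.  215.1 260.6] q [-0.575  0.46  -0.162  2.288  1.201  0.291 -1.191] w 15.1
F [-2.42  4.29  4.06] M [1.259 0.476 0.373] F_tool [-4.5   4.05  2.01] M_tool [ 0.092 -0.43   1.326] M about knob axis (from TCP moment, +ccw) -0.093 shifted -0.092 about tcp neg -0.093
bar phi -0.9056
```

View pics/g3.png

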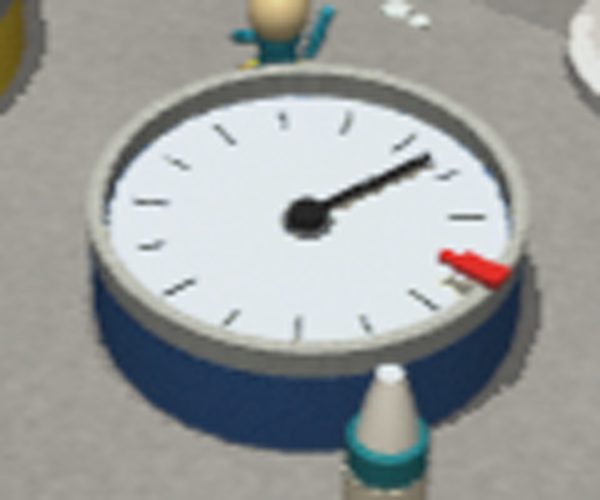

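```bash
cat > gauge.py <<'E'
from h import *
def dial(f,c0,zn=45.,zm=54.,save=None):
    R,t=ext(f); K=np.array(f["intrinsics"]); im=f["frame"].astype(int)
    # sample the dial in a rectified top view at z=zn : polar
    out={}
    th=np.linspace(-np.pi,np.pi,1440,endpoint=False)
    def samp(z,rs,img):
        X=np.array([[c0[0]+r*np.cos(a),c0[1]+r*np.sin(a),z] for r in rs for a in th]); p=proj(X,f).astype(np.float32).reshape(len(rs),len(th),2)
        return cv2.remap(img,p[...,0],p[...,1],cv2.INTER_LINEAR)
    g=255-f["frame"].max(2).astype(np.float32)
    S=samp(zn,np.arange(22,54,1.),g); s=np.minimum.reduce([S[:16].mean(0),S[8:24].mean(0),S[:28].mean(0)]) 
    s=S.mean(0)-np.median(S.mean(0)); k=np.argmax(s); w=np.clip(s,0,None)*(np.abs(np.angle(np.exp(1j*(th-th[k]))))<0.2)
    out["needle"]=np.angle((w*np.exp(1j*th)).sum())
    r=(f["frame"][...,0].astype(np.float32)-f["frame"][...,1:].max(2)); r=np.clip(r,0,None)
    S=samp(zm,np.arange(58,76,1.),r.astype(np.float32)); s=S.mean(0); k=np.argmax(s); w=np.clip(s-10,0,None)*(np.abs(np.angle(np.exp(1j*(th-th[k]))))<0.3)
    out["mark"]=np.angle((w*np.exp(1j*th)).sum())
    return out
def center(f,z=52.,c0=(541,17.5),R0=82):
    pass
if __name__=="__main__":
    import sys
    o=obs(); 
    for n in ("scene","side"):
        f=grab_frame(n)
        for c0 in ((541,17.5),(539,17),(543,18)):
            d=dial(f,c0); print(n,c0,{k:round(float(v),3) for k,v in d.items()},"diff(needle-mark)",round(float(d["needle"]-d["mark"]),3))
E
python3 gauge.py
```

```text
scene (541, 17.5) {'needle': 1.894, 'mark': 0.668} diff(needle-mark) 1.227
scene (539, 17) {'needle': 1.835, 'mark': 0.655} diff(needle-mark) 1.18
scene (543, 18) {'needle': 1.954, 'mark': 0.681} diff(needle-mark) 1.273
side (541, 17.5) {'needle': 1.882, 'mark': 0.633} diff(needle-mark) 1.25
side (539, 17) {'needle': 1.823, 'mark': 0.618} diff(needle-mark) 1.204
side (543, 18) {'needle': 1.941, 'mark': 0.647} diff(needle-mark) 1.294
```

```bash
python3 -m handwheel '{"angular":[[-0.05,0,0],[-0.1,0,0],[-0.15,0,0],[-0.2,0,0],[-0.2,0,0]],"slide":[[0,0,0],[0,0,0],[0,0,0],[0,0,0],[0,0,0]],"jaw":[-1,-1,-1,-1,-1]}' 40; python3 st.py; python3 gauge.py
```

```text
time: 8.52
tcp_pos: [391.0, 215.0, 260.5]
eef_rot: [-0.728, 1.13, 0.548]
ft_force: [-2.4, 5.3, 4.1]
grip_width: 15.3
t 8.52 tcp [391.  215.  260.5] q [-0.55   0.461 -0.193  2.287  1.214  0.305 -1.001] w 15.3
F [-2.42  5.26  4.05] M [1.381 0.386 0.434] F_tool [-4.47  4.21  3.51] M_tool [ 0.074 -0.845  1.235] M about knob axis (from TCP moment, +ccw) -0.074 shifted -0.074 about tcp neg -0.075
bar phi -0.7062
scene (541, 17.5) {'needle': 2.088, 'mark': 0.668} diff(needle-mark) 1.42
scene (539, 17) {'needle': 2.029, 'mark': 0.655} diff(needle-mark) 1.373
scene (543, 18) {'needle': 2.145, 'mark': 0.681} diff(needle-mark) 1.464
side (541, 17.5) {'needle': 2.091, 'mark': 0.633} diff(needle-mark) 1.458
side (539, 17) {'needle': 2.034, 'mark': 0.619} diff(needle-mark) 1.416
side (543, 18) {'needle': 2.148, 'mark': 0.648} diff(needle-mark) 1.5
```

```bash
python3 -m handwheel '{"angular":[[-0.05,0,0],[-0.1,0,0],[-0.15,0,0],[-0.2,0,0],[-0.25,0,0],[-0.25,0,0]],"slide":[[0,0,0],[0,0,0],[0,0,0],[0,0,0],[0,0,0],[0,0,0]],"jaw":[-1,-1,-1,-1,-1,-1]}' 40; python3 st.py; python3 gauge.py | sed -n '1p;4p'
```

```text
time: 9.12
tcp_pos: [391.0, 215.1, 260.6]
eef_rot: [-0.944, 1.072, 0.697]
ft_force: [-1.3, 5.7, 2.6]
grip_width: 15.3
t 9.12 tcp [391.  215.1 260.6] q [-0.521  0.463 -0.228  2.286  1.227  0.321 -0.762] w 15.3
F [-1.31  5.67  2.59] M [1.509 0.242 0.44 ] F_tool [-2.7   2.88  5.  ] M_tool [ 0.108 -1.299  0.912] M about knob axis (from TCP moment, +ccw) -0.108 shifted -0.107 about tcp neg -0.108
bar phi -0.4561
scene (541, 17.5) {'needle': 2.33, 'mark': 0.668} diff(needle-mark) 1.662
side (541, 17.5) {'needle': 2.337, 'mark': 0.632} diff(needle-mark) 1.705
```

```bash
python3 -m handwheel '{"angular":[[-0.05,0,0],[-0.1,0,0],[-0.15,0,0],[-0.2,0,0],[-0.25,0,0],[-0.25,0,0]],"slide":[[0,0,0],[0,0,0],[0,0,0],[0,0,0],[0,0,0],[0,0,0]],"jaw":[-1,-1,-1,-1,-1,-1]}' 40; python3 st.py; python3 gauge.py | sed -n '1p;4p'
```

```text
time: 9.72
tcp_pos: [391.0, 215.1, 260.6]
eef_rot: [-1.157, 1.0, 0.845]
ft_force: [-1.4, 4.8, 2.2]
grip_width: 15.3
t 9.72 tcp [391.  215.1 260.6] q [-0.494  0.465 -0.261  2.284  1.238  0.335 -0.521] w 15.3
F [-1.42  4.84  2.16] M [1.719 0.302 0.498] F_tool [-2.36  1.61  4.68] M_tool [ 0.127 -1.683  0.666] M about knob axis (from TCP moment, +ccw) -0.127 shifted -0.127 about tcp neg -0.128
bar phi -0.2061
scene (541, 17.5) {'needle': 2.505, 'mark': 0.668} diff(needle-mark) 1.837
side (541, 17.5) {'needle': 2.549, 'mark': 0.632} diff(needle-mark) 1.917
```

```bash
python3 -m handwheel '{"angular":[[-0.04,0,0],[-0.08,0,0],[-0.08,0,0]],"slide":[[0,0,0],[0,0,0],[0,0,0]],"jaw":[-1,-1,-1]}' 40; python3 st.py; python3 gauge.py | sed -n '1p;4p'
```

```text
time: 10.07
tcp_pos: [391.0, 215.1, 260.5]
eef_rot: [-1.224, 0.973, 0.891]
ft_force: [-1.4, 7.5, 1.2]
grip_width: 15.5
t 10.07 tcp [391.  215.1 260.5] q [-0.487  0.466 -0.271  2.284  1.241  0.34  -0.444] w 15.5
F [-1.43  7.52  1.22] M [1.788 0.311 0.505] F_tool [-1.4   1.92  7.38] M_tool [ 0.143 -1.797  0.548] M about knob axis (from TCP moment, +ccw) -0.144 shifted -0.144 about tcp neg -0.145
bar phi -0.1268
scene (541, 17.5) {'needle': 2.504, 'mark': 0.668} diff(needle-mark) 1.836
side (541, 17.5) {'needle': 2.55, 'mark': 0.632} diff(needle-mark) 1.917
```

The needle has stopped (2.504 and 2.550 rad, unchanged) while the bar turned another 0.08 rad, and the moment is rising. That is the stop. I'll lean a little further for a clear margin and hold it.

```bash
python3 -m handwheel '{"angular":[[-0.04,0,0],[-0.08,0,0],[-0.12,0,0],[-0.12,0,0],[-0.12,0,0],[-0.12,0,0]],"slide":[[0,0,0],[0,0,0],[0,0,0],[0,0,0],[0,0,0],[0,0,0]],"jaw":[-1,-1,-1,-1,-1,-1]}' 40; python3 st.py; python3 gauge.py | sed -n '1p;4p'
```

```text
time: 10.67
tcp_pos: [391.0, 215.2, 260.5]
eef_rot: [-1.323, 0.932, 0.959]
ft_force: [-2.2, 5.9, 1.9]
grip_width: 15.5
t 10.67 tcp [391.  215.2 260.5] q [-0.475  0.467 -0.285  2.283  1.246  0.346 -0.33 ] w 15.5
F [-2.21  5.85  1.91] M [1.857 0.382 0.446] F_tool [-2.37  1.52  5.91] M_tool [ 0.225 -1.892  0.403] M about knob axis (from TCP moment, +ccw) -0.226 shifted -0.225 about tcp neg -0.226
bar phi -0.0097
scene (541, 17.5) {'needle': 2.504, 'mark': 0.668} diff(needle-mark) 1.837
side (541, 17.5) {'needle': 2.549, 'mark': 0.633} diff(needle-mark) 1.917
```

```bash
python3 - <<'E'
from gauge import *
for n in ("scene","side"):
    f=grab_frame(n); f0=dict(f); f0["frame"]=cv2.imread(f"pics/{n}0.png")[:,:,::-1].copy()
    for c0 in ((541,17.5),(539,17),(543,18)):
        d=dial(f0,c0); print(n,c0,{k:round(float(v),3) for k,v in d.items()})
    # rim ellipse: fit the white dial edge at z? use gauge blue/rim mask centroid via contour of white dial
    im=f["frame"].astype(int); wm=((im.min(2)>175)&(im.max(2)-im.min(2)<45)).astype(np.uint8)
    c=proj(np.array([541,17.5,45]),f)[0]; nn,l,st,ce=cv2.connectedComponentsWithStats(wm)
    k=l[int(c[1])-12:int(c[1])+12,int(c[0])-25:int(c[0])+25]; k=np.bincount(k[k>0]).argmax(); h=cv2.convexHull(cv2.findNonZero((l==k).astype(np.uint8)))
    W=np.array([ray(p+0.0,f,45)[:2] for p in h.reshape(-1,2).astype(float)])
    (cx,cy),r=cv2.minEnclosingCircle(W.astype(np.float32)); print(n,"dial circle",round(cx,1),round(cy,1),round(r,1))
    # hub: dark blob near centre
    dk=(im.max(2)<60); yy,xx=np.mgrid[:480,:640]; near=((xx-c[0])**2/14**2+(yy-c[1])**2/9**2)<1
    m=dk&near; P=np.array([ray((x,y),f,45)[:2] for x,y in zip(xx[m],yy[m])]); print("hub median",np.round(np.median(P,0),1),len(P))
E
```

```text
scene (541, 17.5) {'needle': 0.537, 'mark': 0.668}
scene (539, 17) {'needle': 0.522, 'mark': 0.656}
scene (543, 18) {'needle': 0.55, 'mark': 0.681}
scene dial circle 529.9 20.8 82.1
hub median [538.4  17.9] 42
side (541, 17.5) {'needle': 0.469, 'mark': 0.632}
side (539, 17) {'needle': 0.453, 'mark': 0.618}
side (543, 18) {'needle': 0.485, 'mark': 0.647}
side dial circle 538.1 9.5 75.7
hub median [538.9  12.9] 21
```

```bash
python3 -m handwheel '{"angular":[[0.08,0,0],[0.16,0,0],[0.24,0,0],[0.32,0,0],[0.4,0,0],[0.48,0,0],[0.56,0,0],[0.64,0,0]],"slide":[[0,0,0],[0,0,0],[0,0,0],[0,0,0],[0,0,0],[0,0,0],[0,0,0],[0,0,0]],"jaw":[-1,-1,-1,-1,-1,-1,-1,-1]}' 40; python3 st.py; python3 gauge.py | sed -n '1p;4p'
```

```text
time: 11.53
tcp_pos: [391.0, 215.0, 260.5]
eef_rot: [-0.774, 1.119, 0.579]
ft_force: [-2.3, 5.3, 1.4]
grip_width: 15.4
t 11.53 tcp [391.  215.  260.5] q [-0.542  0.462 -0.202  2.287  1.217  0.31  -0.952] w 15.4
F [-2.31  5.29  1.36] M [1.171 0.587 0.51 ] F_tool [-1.9   4.63  3.18] M_tool [-0.063 -0.647  1.246] M about knob axis (from TCP moment, +ccw) 0.062 shifted 0.062 about tcp neg 0.062
bar phi -0.6534
scene (541, 17.5) {'needle': 2.266, 'mark': 0.668} diff(needle-mark) 1.598
side (541, 17.5) {'needle': 2.246, 'mark': 0.633} diff(needle-mark) 1.614
```

```bash
python3 -m handwheel '{"angular":[[0.08,0,0],[0.16,0,0],[0.24,0,0],[0.32,0,0],[0.4,0,0],[0.48,0,0],[0.56,0,0],[0.64,0,0]],"slide":[[0,0,0],[0,0,0],[0,0,0],[0,0,0],[0,0,0],[0,0,0],[0,0,0],[0,0,0]],"jaw":[-1,-1,-1,-1,-1,-1,-1,-1]}' 40; python3 st.py; python3 gauge.py | sed -n '1p;4p'
```

```text
time: 12.3
tcp_pos: [390.8, 214.8, 260.4]
eef_rot: [-0.222, 1.211, 0.194]
ft_force: [-5.3, 4.9, 1.8]
grip_width: 15.5
t 12.3 tcp [390.8 214.8 260.4] q [-0.622  0.459 -0.103  2.291  1.175  0.266 -1.553] w 15.5
F [-5.28  4.85  1.8 ] M [1.033 1.085 0.446] F_tool [-3.34  5.95 -2.84] M_tool [-0.036  0.74   1.377] M about knob axis (from TCP moment, +ccw) 0.034 shifted 0.033 about tcp neg 0.036
bar phi -1.2899
scene (541, 17.5) {'needle': 1.642, 'mark': 0.668} diff(needle-mark) 0.974
side (541, 17.5) {'needle': 1.58, 'mark': 0.633} diff(needle-mark) 0.948
```

```bash
python3 -m handwheel '{"angular":[[0.09,0,0],[0.18,0,0],[0.27,0,0],[0.36,0,0],[0.45,0,0],[0.54,0,0],[0.63,0,0],[0.72,0,0]],"slide":[[0,0,0],[0,0,0],[0,0,0],[0,0,0],[0,0,0],[0,0,0],[0,0,0],[0,0,0]],"jaw":[-1,-1,-1,-1,-1,-1,-1,-1]}' 40; python3 st.py; python3 gauge.py
```

```text
time: 13.07
tcp_pos: [390.5, 214.8, 260.3]
eef_rot: [0.406, 1.21, -0.246]
ft_force: [-6.8, 4.8, 2.9]
grip_width: 15.1
t 13.07 tcp [390.5 214.8 260.3] q [-0.723  0.46   0.022  2.297  1.1    0.212 -2.207] w 15.1
F [-6.8   4.77  2.92] M [1.105 1.946 0.589] F_tool [-4.91  2.12 -7.  ] M_tool [-0.12   2.294  0.28 ] M about knob axis (from TCP moment, +ccw) 0.118 shifted 0.115 about tcp neg 0.121
bar phi -2.0101
scene (541, 17.5) {'needle': 0.905, 'mark': 0.668} diff(needle-mark) 0.237
scene (539, 17) {'needle': 0.87, 'mark': 0.656} diff(needle-mark) 0.214
scene (543, 18) {'needle': 0.94, 'mark': 0.681} diff(needle-mark) 0.259
side (541, 17.5) {'needle': 0.798, 'mark': 0.633} diff(needle-mark) 0.165
side (539, 17) {'needle': 0.767, 'mark': 0.618} diff(needle-mark) 0.149
side (543, 18) {'needle': 0.829, 'mark': 0.647} diff(needle-mark) 0.182
```

```bash
python3 - <<'E'
from gauge import *
from scipy.optimize import minimize
th=np.linspace(0,2*np.pi,200)
ims=[]
for n,c0 in (("scene",(541,17.5)),("side",(541,17.5))):
    f=grab_frame(n); im=f["frame"]
    # needle line edge fit: dark pixels inside dial
    p=proj(np.array([541,17.5,45.]),f)[0]; b=(int(p[0])-60,int(p[1])-45,int(p[0])+60,int(p[1])+45)
    k=5; cr=cv2.resize(im[b[1]:b[3],b[0]:b[2],::-1],None,fx=k,fy=k,interpolation=cv2.INTER_CUBIC)
    def dr(z,r,col,c):
        q=proj(np.array([[c[0]+r*np.cos(a),c[1]+r*np.sin(a),z] for a in th]),f); q=(q+0.5-np.array(b[:2]))*k
        cv2.polylines(cr,[np.int32(q*16)],True,col,1,shift=4)
    dr(52,82,(0,255,0),c0); dr(45,58,(255,0,255),c0); dr(0,82,(0,255,255),c0)
    ims.append(cr)
cv2.imwrite("pics/gov.png",np.hstack(ims)[:, :]) if False else [cv2.imwrite(f"pics/gov{i}.png",m) for i,m in enumerate(ims)]
E
```

```text
(no output)
```

View pics/gov0.png

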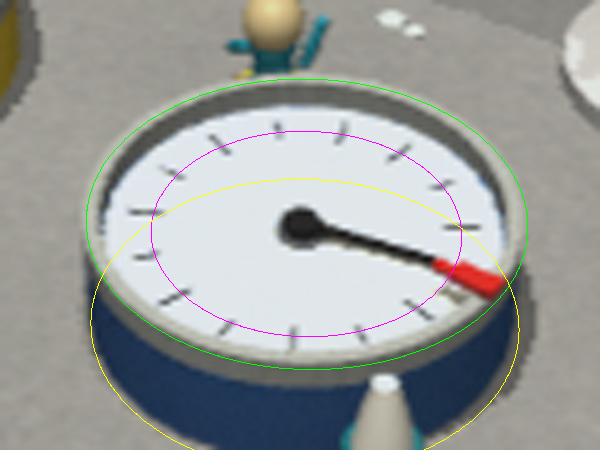

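View pics/gov1.png

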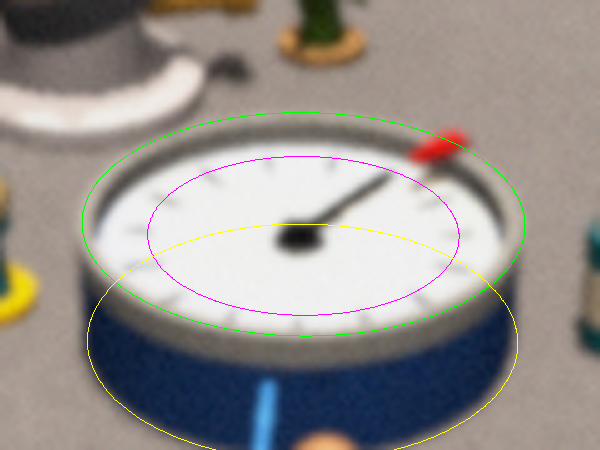

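```bash
cat > g2.py <<'E'
from gauge import *
def hubc(f):
    p=proj(np.array([541,17.5,45.]),f)[0]; b=(int(p[0])-60,int(p[1])-45); k=6
    g=f["frame"].max(2)[b[1]:b[1]+90,b[0]:b[0]+120]; G=cv2.resize(g,None,fx=k,fy=k,interpolation=cv2.INTER_CUBIC)
    m=(G<90).astype(np.uint8); cx,cy=(p-np.array(b)+.5)*k
    yy,xx=np.mgrid[:m.shape[0],:m.shape[1]]; m[((xx-cx)/100)**2+((yy-cy)/70)**2>1]=0
    dt=cv2.distanceTransform(m,cv2.DIST_L2,5)
    ke=cv2.getStructuringElement(cv2.MORPH_ELLIPSE,(25,19)); mo=cv2.morphologyEx(m,cv2.MORPH_OPEN,ke)
    ys,xs=np.nonzero(mo); h=cv2.convexHull(cv2.findNonZero(mo)); e=cv2.fitEllipse(h)
    q=np.array(e[0])/k-.5+np.array(b)
    return q,e[1]
if __name__=="__main__":
    print("t",obs()["time"]); al=[]
    for n in ("scene","side"):
        f=grab_frame(n); q,ax=hubc(f)
        for z in (45,48):
            c=ray(q,f,z)[:2]; d=dial(f,c); 
            tn=c+58*np.array([np.cos(d["needle"]),np.sin(d["needle"])]); tm=c+58*np.array([np.cos(d["mark"]),np.sin(d["mark"])])
            print(n,"hub px",np.round(q,1),"ax",np.round(np.array(ax)/6,1),"z",z,"c",np.round(c,1),{k:round(float(v),3) for k,v in d.items()},"diff",round(float(d["needle"]-d["mark"]),3))
        for nm in ("needle_tip","mark_tip","gauge_center"):
            for r in models.landmark_of(f,nm):
                w=world(r["point"],f)
                if np.hypot(w[0]-541,w[1]-17.5)<80 and r["p"]>.2: print("   ",nm,round(r["p"],2),np.round(w,1),"ang",round(float(np.arctan2(*(w[:2]-c)[::-1])),3))
E
python3 g2.py
```

```text
t 13.2667
scene hub px [351.4 262.9] ax [6.8 9.8] z 45 c [539.7  17.6] {'needle': 0.828, 'mark': 0.655} diff 0.173
scene hub px [351.4 262.9] ax [6.8 9.8] z 48 c [542.9  16.3] {'needle': 0.922, 'mark': 0.7} diff 0.223
    needle_tip 0.59 [575.9  57.5  46.8] ang 0.895
    mark_tip 0.64 [586.8  52.2  53.8] ang 0.685
    gauge_center 0.9 [539.1  19.5  47.6] ang 2.444
side hub px [327.4 264.8] ax [5.  7.5] z 45 c [539.3  13.3] {'needle': 0.841, 'mark': 0.66} diff 0.182
side hub px [327.4 264.8] ax [5.  7.5] z 48 c [538.7   8.3] {'needle': 0.925, 'mark': 0.707} diff 0.218
    needle_tip 0.69 [537.9  15.8   3.4] ang 1.676
    needle_tip 0.52 [584.4  57.2  42.7] ang 0.82
    mark_tip 0.51 [590.9  51.6  56.2] ang 0.693
    gauge_center 0.89 [543.3  16.5  47.9] ang 1.065
```

```bash
python3 -m handwheel '{"angular":[[0.05,0,0],[0.1,0,0],[0.15,0,0],[0.175,0,0],[0.175,0,0],[0.175,0,0]],"slide":[[0,0,0],[0,0,0],[0,0,0],[0,0,0],[0,0,0],[0,0,0]],"jaw":[-1,-1,-1,-1,-1,-1]}' 40; python3 st.py; python3 g2.py; python3 - <<'E'
from h import *
for n in ("scene","side"):
    f=grab_frame(n); p=proj(np.array([541,17.5,45.]),f)[0]; b=(int(p[0])-60,int(p[1])-45,int(p[0])+60,int(p[1])+45)
    cv2.imwrite(f"pics/g5{n}.png",cv2.resize(f["frame"][b[1]:b[3],b[0]:b[2],::-1],None,fx=6,fy=6,interpolation=cv2.INTER_CUBIC))
E
```

```text
time: 14.17
tcp_pos: [390.4, 214.9, 260.2]
eef_rot: [0.554, 1.193, -0.351]
ft_force: [-7.9, 4.6, 3.1]
grip_width: 15.3
t 14.17 tcp [390.4 214.9 260.2] q [-0.744  0.461  0.049  2.298  1.079  0.2   -2.358] w 15.3
F [-7.92  4.61  3.14] M [1.123 2.044 0.555] F_tool [-5.5   0.22 -7.97] M_tool [-0.079  2.39  -0.165] M about knob axis (from TCP moment, +ccw) 0.077 shifted 0.074 about tcp neg 0.08
bar phi -2.1807
t 14.1667
scene hub px [351.4 263. ] ax [ 6.8 10. ] z 45 c [540.   17.5] {'needle': 0.671, 'mark': 0.657} diff 0.014
scene hub px [351.4 263. ] ax [ 6.8 10. ] z 48 c [543.1  16.2] {'needle': 0.756, 'mark': 0.702} diff 0.054
    needle_tip 0.55 [580.2  50.1  51.1] ang 0.74
    mark_tip 0.48 [585.6  47.8  52.3] ang 0.64
    gauge_center 0.56 [537.   18.7  46.4] ang 2.756
side hub px [327.4 264.8] ax [4.9 7.7] z 45 c [539.4  13.4] {'needle': 0.684, 'mark': 0.66} diff 0.024
side hub px [327.4 264.8] ax [4.9 7.7] z 48 c [538.8   8.4] {'needle': 0.781, 'mark': 0.707} diff 0.074
    needle_tip 0.43 [589.4  48.5  44.3] ang 0.671
    mark_tip 0.4 [592.1  50.6  54.9] ang 0.671
    gauge_center 0.9 [541.   17.1  47.1] ang 1.325
```

View pics/g5scene.png

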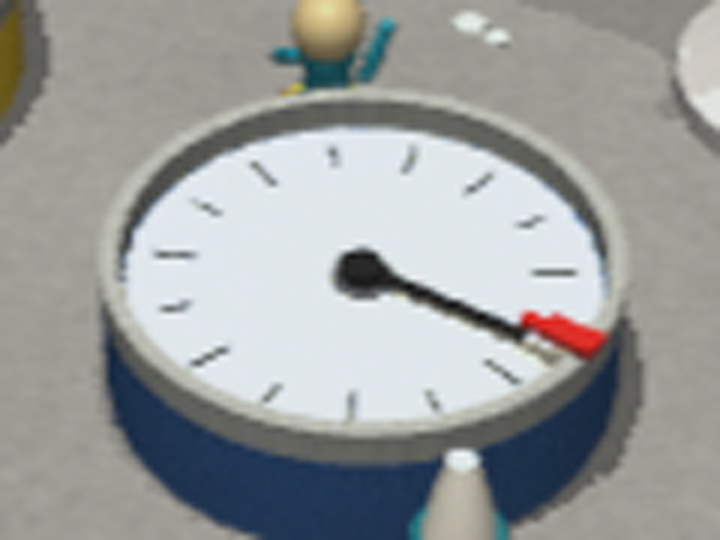

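View pics/g5side.png

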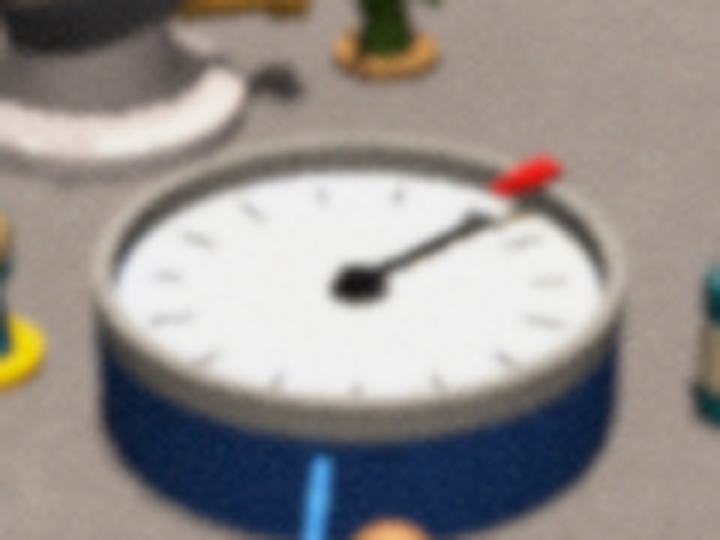

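Side and scene agree. The needle tip sits directly below the mark tip, at (525,335) against (525,318) in the scene crop, which fits the 9 mm height difference. About 0.02–0.04 rad remains, so I'll add a small trim, unwind the spring twist, and check again before opening.

```bash
python3 -m handwheel '{"angular":[[0.025,0,0],[0.025,0,0],[0.0,0,0],[-0.04,0,0],[-0.05,0,0],[-0.05,0,0]],"slide":[[0,0,0],[0,0,0],[0,0,0],[0,0,0],[0,0,0],[0,0,0]],"jaw":[-1,-1,-1,-1,-1,-1]}' 40; python3 st.py; python3 g2.py | grep -v "z 48"
```

```text
time: 15.17
tcp_pos: [390.5, 214.8, 260.3]
eef_rot: [0.51, 1.198, -0.32]
ft_force: [-8.2, 4.3, 3.4]
grip_width: 15.5
t 15.17 tcp [390.5 214.8 260.3] q [-0.731  0.461  0.033  2.297  1.091  0.207 -2.318] w 15.5
F [-8.19  4.32  3.4 ] M [1.204 2.046 0.516] F_tool [-5.85  0.3  -7.94] M_tool [-0.014  2.429  0.01 ] M about knob axis (from TCP moment, +ccw) 0.012 shifted 0.01 about tcp neg 0.015
bar phi -2.1299
t 15.1667
scene hub px [351.3 263. ] ax [6.7 9.7] z 45 c [539.9  17.2] {'needle': 0.655, 'mark': 0.66} diff -0.005
    needle_tip 0.44 [581.9  53.1  49. ] ang 0.762
    mark_tip 0.64 [589.7  51.7  52.5] ang 0.655
    gauge_center 0.87 [540.4  17.4  48.1] ang 2.657
side hub px [327.4 264.8] ax [5.  7.8] z 45 c [539.4  13.4] {'needle': 0.665, 'mark': 0.66} diff 0.005
    needle_tip 0.5 [590.5  48.   41.5] ang 0.655
    mark_tip 0.4 [592.5  49.6  54.8] ang 0.655
    gauge_center 0.63 [541.   18.8  49.9] ang 1.366
```

```bash
python3 -m handwheel '{"angular":[[0,0,0],[0,0,0],[0,0,0],[0,0,0],[0,0,0],[0,0,0],[0,0,0],[0,0,0]],"slide":[[0,0,0],[0,0,0],[0,0,0],[0,0,0],[0,0,0],[0,0,0],[0,0,0],[0,0,0]],"jaw":[0.2,0.6,1,1,1,1,1,1]}' 40; python3 st.py; python3 g2.py | grep -v "z 48"
```

```text
time: 16.23
tcp_pos: [391.1, 214.5, 260.4]
eef_rot: [0.51, 1.197, -0.321]
ft_force: [-0.5, -0.1, 0.3]
grip_width: 85.5
t 16.23 tcp [391.1 214.5 260.4] q [-0.731  0.461  0.034  2.297  1.091  0.208 -2.319] w 85.5
F [-0.5  -0.11  0.32] M [-0.068  0.397  0.028] F_tool [-0.48 -0.28 -0.25] M_tool [-0.038  0.307 -0.259] M about knob axis (from TCP moment, +ccw) 0.038 shifted 0.037 about tcp neg 0.038
bar phi -2.1312
t 16.2333
scene hub px [351.4 263. ] ax [6.8 9.8] z 45 c [539.9  17.4] {'needle': 0.651, 'mark': 0.658} diff -0.007
    needle_tip 0.51 [581.5  49.2  48.8] ang 0.709
    mark_tip 0.4 [583.1  50.3  54.5] ang 0.706
    gauge_center 0.73 [538.   16.2  47.3] ang 3.132
side hub px [327.4 264.8] ax [5.  7.7] z 45 c [539.4  13.4] {'needle': 0.666, 'mark': 0.66} diff 0.006
    needle_tip 0.6 [588.3  50.4  43.2] ang 0.705
    mark_tip 0.56 [590.6  49.9  58.3] ang 0.676
    gauge_center 0.82 [539.3  18.5  45.7] ang 1.528
```

Released cleanly: the forces are back to zero and the needle hasn't moved. I'll back straight out along the tool axis.

```bash
python3 -m handwheel '{"angular":[[0,0,0],[0,0,0],[0,0,0],[0,0,0],[0,0,0],[0,0,0],[0,0,0],[0,0,0]],"slide":[[-10,0,0],[-25,0,0],[-40,0,0],[-55,0,0],[-70,0,0],[-80,0,0],[-80,0,0],[-80,0,0]],"jaw":[1,1,1,1,1,1,1,1]}' 40; python3 st.py; python3 g2.py | grep -v "z 48"; python3 - <<'E'
from h import *
for n in ("scene","side"):
    f=grab_frame(n); cv2.imwrite(f"pics/end_{n}.png",f["frame"][:,:,::-1])
    for q in ["mini_pink","mini_crab","paint_red","paint_teal","paint_black","water_cup"]:
        for d in models.landmark_of(f,q)[:1]: print(n,q,round(d["p"],2),np.round(world(d["point"],f),0))
    p=proj(np.array([541,17.5,45.]),f)[0]; b=(int(p[0])-60,int(p[1])-45,int(p[0])+60,int(p[1])+45)
    cv2.imwrite(f"pics/g6{n}.png",cv2.resize(f["frame"][b[1]:b[3],b[0]:b[2],::-1],None,fx=5,fy=5,interpolation=cv2.INTER_CUBIC))
T=toolT(); w=grab_frame("wrist"); cv2.imwrite("pics/end_wrist.png",w["frame"][:,:,::-1])
E
```

```text
time: 17.3
tcp_pos: [364.0, 212.1, 335.8]
eef_rot: [0.511, 1.196, -0.321]
ft_force: [-0.2, -0.1, 0.3]
grip_width: 85.1
t 17.3 tcp [364.  212.1 335.8] q [-0.564  0.267 -0.213  2.287  0.734  0.412 -1.976] w 85.1
F [-0.23 -0.11  0.32] M [-0.023  0.327 -0.048] F_tool [-0.38 -0.14 -0.04] M_tool [ 0.047  0.254 -0.207] M about knob axis (from TCP moment, +ccw) -0.047 shifted -0.047 about tcp neg -0.047
bar phi -2.1318
t 17.3
scene hub px [351.4 263. ] ax [6.9 9.8] z 45 c [539.9  17.4] {'needle': 0.652, 'mark': 0.659} diff -0.007
    needle_tip 0.52 [580.6  52.2  49.1] ang 0.766
    needle_tip 0.29 [535.7  12.3   2.7] ang -2.666
    mark_tip 0.57 [584.2  50.4  52.9] ang 0.695
    gauge_center 0.86 [537.8  14.1  49.6] ang -2.768
    gauge_center 0.69 [585.7  52.   52.2] ang 0.701
side hub px [327.5 264.8] ax [4.9 7.8] z 45 c [539.4  13.4] {'needle': 0.667, 'mark': 0.661} diff 0.006
    needle_tip 0.53 [589.7  48.5  43.6] ang 0.669
    mark_tip 0.4 [590.4  50.1  55.1] ang 0.68
    gauge_center 0.73 [541.   17.3  45.7] ang 1.334
scene mini_pink 0.81 [576. 258.  -1.]
scene mini_crab 0.66 [662.   3.   4.]
scene paint_red 0.85 [349. 179.   4.]
scene paint_teal 0.87 [659.   3.   4.]
scene paint_black 0.61 [ 426. -221.   -4.]
scene water_cup 0.69 [ 613. -264.   -0.]
side mini_pink 0.67 [573. 262.  -1.]
side mini_crab 0.95 [423.  48.   4.]
side paint_red 0.9 [345. 180.  -3.]
side paint_teal 0.95 [662.  -3.   0.]
side paint_black 0.63 [ 431. -220.   -0.]
side water_cup 0.25 [447. 219. 109.]
```

View pics/end_scene.png

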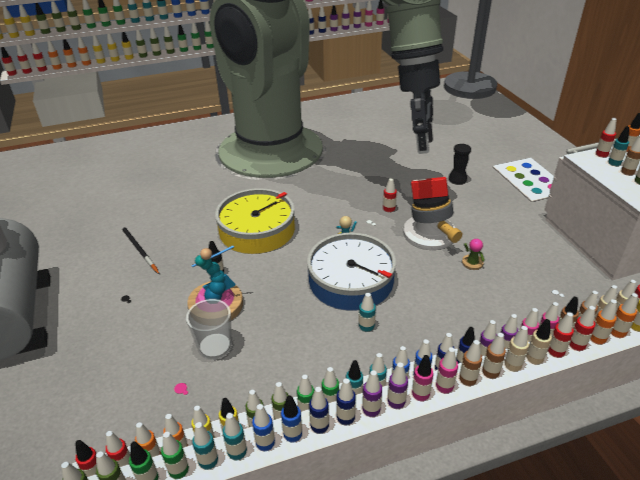

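View pics/end_side.png

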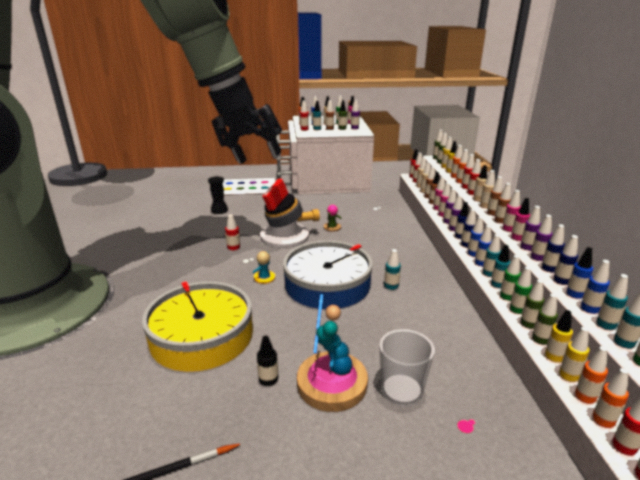

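View pics/end_wrist.png

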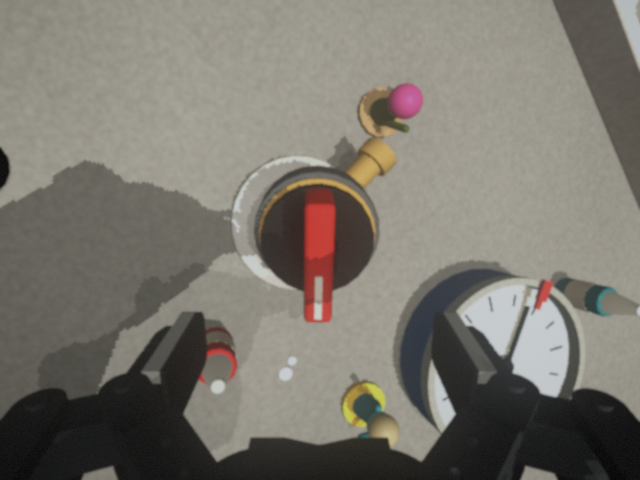

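All the bystanders stand where they began, and the gripper is clear of the knob. The wrist view gives an independent check of needle against mark.

```bash
python3 - <<'E'
from gauge import *
T=toolT(); w=grab_frame("wrist"); R,t=ext(w,T); w2=dict(w); w2["R"]=R; w2["t"]=t
im=w["frame"]
im2=cv2.resize(im[260:440,420:600,::-1],None,fx=3.3,fy=3.3,interpolation=cv2.INTER_CUBIC)
for X,col in (((540,17.5,45),(0,255,0)),((540+58*np.cos(.66),17.5+58*np.sin(.66),45),(255,0,255)),((540+58*np.cos(.66),17.5+58*np.sin(.66),54),(0,255,255))):
    q=(proj(np.array(X),w2)[0]+.5-np.array([420,260]))*3.3; cv2.circle(im2,tuple(int(v) for v in q),3,col,-1)
cv2.imwrite("pics/wg.png",im2)
for c0 in ((540,17.5),(542,17.5),(540,15),(538,17.5)):
    d=dial(w2,c0); print(c0,{k:round(float(v),3) for k,v in d.items()},round(float(d["needle"]-d["mark"]),3))
for nm in ("needle_tip","mark_tip","gauge_center"):
    for r in models.landmark_of(w,nm)[:2]: print(nm,round(r["p"],2),np.round(world(r["point"],w,T),1))
print(np.round(obs()["qvel"],4))
E
```

```text
(540, 17.5) {'needle': -2.356, 'mark': 0.576} -2.932
(542, 17.5) {'needle': -2.304, 'mark': 0.591} -2.896
(540, 15) {'needle': -2.309, 'mark': 0.608} -2.916
(538, 17.5) {'needle': -2.326, 'mark': 0.561} -2.886
needle_tip 0.69 [587.6  47.9  39.3]
mark_tip 0.87 [586.4  47.2  55.6]
gauge_center 0.61 [538.4  12.9  44.5]
[ 0.0009  0.0014  0.0023  0.0006  0.0001 -0.0005 -0.    ]
```

View pics/wg.png

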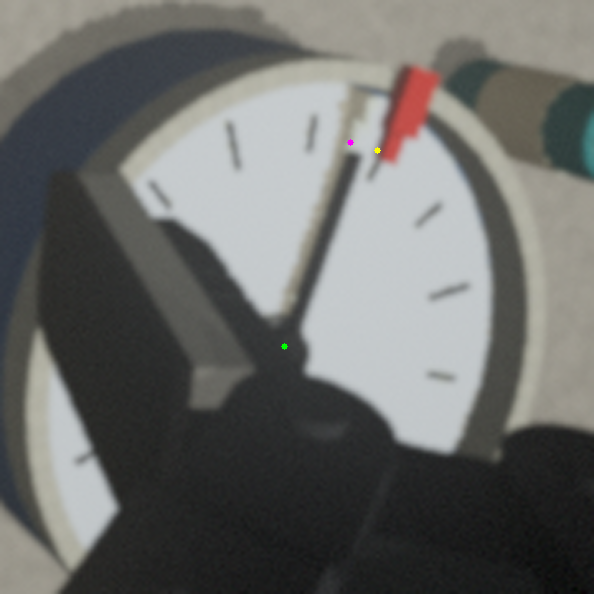

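The wrist view agrees. Needle tip (356,155) and mark tip (388,160) in the crop are offset almost alike from their predicted aligned positions, which puts them within about 2 mm of each other. Handing in.

```bash
python3 - <<'E'
from rig import arm
print(arm.finish_job()); print(arm.get_obs()["time"])
E
```

```text
the job is handed in; nothing more can be done
None
the job is handed in; nothing more can be done
```

I turned the knob anticlockwise onto its end stop, brought it back until the needle was under the red mark, released it and handed the job in. It took a little under 18 s of the 72 s allowed, in a single grasp; the hand-in reported no verdict.

- **End stop:** The needle stopped moving in both camera views while the bar kept turning. I leaned on the stop to about 0.22 N m at the wrist, roughly −0.28 rad of twist, and held it about 0.3 s. That is past the 0.1 N m needed and well below the 0.64 N m damage limit.
- **Needle on the mark:** After release, the scene and side cameras put the needle within ±0.01 rad of the mark, about 0.5 mm. A check in the wrist view agreed to about 2 mm, inside the 7 mm limit.
- **Release:** I unwound the spring twist before opening. The wrist force fell to about 0.5 N, the needle did not shift, and the gripper ended 80 mm clear of the knob.
- **Bystanders and gauge:** All the bystanders were still standing where they began in the final pictures. The gripper stayed well away from the gauge throughout.

**Checks that disagreed:**
- The network's needle position in the scene view put it up to 0.1 rad from the mark, which the other views did not support.
- The automatic needle reading from the wrist view failed because a finger covered part of the dial, so I compared tip positions there instead.
- In the final pictures the networks mislabelled the crab miniature in the scene view and the cup in the side view. Both showed in place in the pictures.

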